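# Fish the eye plate out from beside the sander

## Robot

A 7-joint arm with a two-finger parallel gripper is mounted at the origin on the work surface. World frame = base frame: x ahead of the robot, y to its left, z up, the work surface at z = 0. Lengths are in m, angles in degrees, forces in N, time in s.
With the tool pointing down it reaches from about 0.4 to 0.85 m from the base axis. Payload 10.4 kg.
Tool frame: the origin (TCP) lies at the very end of the fingers, on their centre line; the grasp point (between the pads) lies manip.grip_depth behind it (manip.grip_depth is the distance from the TCP to the grasp point, in m); z points along the fingers, y is the line along which they close (so a half turn about z gives the same grasp; the last joint's range is limited). The gripper opens to 87 mm and grips with 3 to 60 N. Pads are 19 mm wide; open, the fingers measure 117 mm over their backs; the gripper's body (75 mm by 190 mm) begins 51 mm behind the grasp point.
Start: joints at [-65.81, 19.034, -3.707, 83.658, 1.238, 77.344, -5.071], TCP at [0.269, 0.564, 0.223] pointing down, gripper open.
Joint ranges: [-148.97, 148.97], [-28.65, 121.19], [-84.17, 76.75], [9.2, 138.47], [-72.65, 252.65], [3.7, 117.97], [-149.18, 149.18]. Speed limits (degrees/s): [127.2, 127.2, 159.86, 159.86, 180, 180, 180].

## Interface

Orientations are given as a 3x3 rotation matrix whose columns are the frame's x, y, z axes.
In Python, from station import get_obs, eyes, manip gives the robot as it stands.
- The arm moves only by the tool step_arm, never from a script. Its arguments are lists of equal length, an entry for each row: "offset": the shift along the tool's x, y, z each as a share of 0.12 m, from -1 to 1, a list of three; "dr": the turn, a rotation vector about the tool's x, y, z each as a share of 2 rad, from -1 to 1, a list of three; "grip": the opening, from 0 (shut) to 1 (fully open). In form: {"offset": [[x, y, z], ...], "dr": [[wx, wy, wz], ...], "grip": [grip, ...]}. A call has 1 to 10 rows; each row shifts and turns the commanded pose from where the row before left it, along the tool's axes as they then stand; what a row does not reach is not made up. A row lasts 1/12 s, in which the tool goes at most 41.7 mm and 7.16 degrees, less where a joint would pass 70% of its speed; a pose out of reach is approached as far as the arm can. A call with a number of a shift or a turn outside -1 to 1 is refused whole. A call with a gripper value outside its range is refused whole. The fingers move at their own pace and stop on an object; "newtons" is the grip in N (left out, the last holds). Time passes only in rows, so rows that do not move let the fingers close. It gives the time, the measured TCP pose, the force and the opening at its end, in the units of the state.
- get_obs(): the state, without advancing time (a new reading comes with each control period).
- eyes.snapshot(name): name is "scene" or "top" or "wrist"; returns a dict with "pixels" (384x512x3 uint8, red, green, blue), "depth" (384x512 float32, m along the optical axis (not along the pixel's ray), 0 where there is no reading), "K" (3x3 intrinsics, pixels), "origin" and "orientation" of the camera in the world. Camera axes: x right, y down, z forward; pixel columns grow to the right and rows downward; lengths in m; the calibration is good to about 2 mm. The wrist camera is an equidistant fisheye: a pixel r from the principal point sees the ray r / f radians off the axis. A picture is of the moment at which its call begins.
- manip.job_done(): hands the job in, once; it reports no verdict.
The state is a dict: "clock": time; "joint_pos": joint angles; "joint_velocities": joint speeds; "tau": joint torques, N m; "ee_pos": TCP position; "tool_rot": TCP orientation; "contact_force": force on the tool from outside, world axes, zero at the start; "torque": the same for the moment, N m; "gripper_width": finger opening in m.
Only numpy, scipy, OpenCV 4.12 (cv2) and the standard library are available. Lean on these libraries where they do the work, as an engineer would, in place of code of your own. Each camera call takes 0.05 s, during which the arm holds its last target. There are 200 camera calls.

## Task

An orange eye plate has dropped into the narrow gap between the blue tool case and the sander. Take the bent telescopic hook from its rack, fish the plate out by its eye through the open end of the gap, over the low wooden lip, and leave it standing flat on its base on the bare bench, clear of the gap; then hang the hook back in its rack. Do not touch the plate with the gripper, do not press the hook hard on bench, gap or plate (bench and gap under 25 N, plate under 12 N), and leave the jar, the pine offcut and the tape measure where they are.

Things in the scene. Friction and masses are not known exactly. Their poses are not given: they have to be found in the camera images.
- hook_grip (a point): Centre of the red upright handle (20 x 20 mm, 60 mm tall, z up) of the bent telescopic hook hanging in its rack. A round collar (38 mm wide, 6 mm thick, underside 36 mm below this point) rests on the rack. The shaft below ends in a 5 mm thick level toe reaching 50 mm along the handle's -x (shaft axis to tip axis), its tip bent up: top 19 mm above the toe's underside.
- rack_seat (a point): Point on top of the fixed blue fork rack, 190 mm above the bench, where the collar's underside centre rests. Two prongs 18 mm apart reach to 30 mm beyond it along -x, closed 13 mm behind it (+x); nothing stands above the prongs. Lift the hook 5 mm or more and draw it out towards -x; hang it back the other way.
- rack: The fixed fork rack that carries rack_seat; origin on the bench straight below rack_seat, same axes.
- hook: The hook (0.12 kg); origin at the centre of the collar's underside, axes as hook_grip. How far its 10 mm shaft is drawn out differs every time and is not measured: the toe's underside lies 116 to 177 mm below this origin. Find it by touching the bench gently; the shaft keeps its length under loads up to 60 N.
- bay: Fixed tool case (+y side), cream sander pedestal (-y side) and end board round the gap. Origin on the bench on the gap's centre line, x towards the open end. Gap: 50 mm wide, walls 70 mm high, floor the bench, end board at x = -82 mm, open end at x = +70. Two 8 mm steel bars cross on top at x = -82 and -60. Case to y = 175; pedestal to y = -285, sander 310 mm high on it beyond y = -135.
- gap_mouth (a point): Bench point at the middle of the gap's open end (x = +70 mm of the bay); x points out of the gap. Just inside it a wooden lip 6 mm high and 10 mm wide crosses the floor.
- plate_eye (a point): Middle of the eye opening of the orange eye plate, 18.5 mm above its underside. A bow of 6 mm rod, 37 mm high over all, spans across the base's y: the opening is 22 mm wide (y) and 25 mm high (6 to 31 mm above the underside), and is passed through along x. At first it stands deep in the gap, its x roughly along the gap.
- plate: The eye plate; origin at the centre of its underside, axes as plate_eye. Base 40 mm (x) by 34 mm (y), 6 mm thick; 0.12 to 0.2 kg.
- bench_mid (a point): A point on the bench top, which is level, at height 0 everywhere.
- jar: Bystander: closed jar 56 mm across, 75 mm high, origin at its underside.
- offcut: Bystander: pine block 70 x 45 x 38 mm, origin at its underside.
- tape: Bystander: yellow tape measure 60 x 35 x 55 mm, origin at its underside.
There are look-alikes about, which are no part of the job. There is more than one size of the hook; the job needs the smallest.

How it is judged:
By the outcome, as a careful person would: the job done as asked, in the order asked, and still so for the second after the job is handed in, with the robot touching nothing.
It also fails if it takes over 72 s, if anything falls off the work surface, if the arm or the gripper's body presses on something with over 40 N, if the wrist force passes 120 N, or if a joint passes its speed limit or range.

## Working session

There is one attempt and no reset: what is moved stays moved. The work goes in short steps, Python scripts to look and compute and a tool call to move; the robot and the scene stay as the last step left them, time stands still between calls to the robot, and variables do not carry over. Pictures are saved under pics/ and viewed, on a budget of 10 in all, crops included, one or two more only if the job needs it, and the job is handed in when it is done.

Besides the shell and the picture viewer there is one more tool, called after "Call:" in YAML: its name, and indented under it one key for each argument. step_arm: Moves the arm, as the interface text tells. Shift numbers are shares of 0.12 m and turn numbers shares of 2 rad, none past 1 either way. Its arguments: {"type":"object","properties":{"offset":{"type":"array"},"dr":{"type":"array"},"grip":{"type":"array"},"newtons":{"type":"number"}},"required":["offset","dr","grip"]}

```bash
mkdir -p pics; ls
python3 - <<'E'
from station import get_obs, eyes, manip
import cv2,numpy as np
o=get_obs(); print({k:np.round(v,3).tolist() for k,v in o.items()}, manip.grip_depth)
for n in ("scene","top"):
    s=eyes.snapshot(n); np.savez(f"pics/{n}0.npz",**s)
    cv2.imwrite(f"pics/{n}0.png",cv2.resize(s["pixels"][:,:,::-1],(800,600)))
    print(n,s["K"].tolist(),s["origin"],np.round(s["orientation"],3).tolist())
E
```

```text
pics
{'clock': 0.0, 'joint_pos': [-65.811, 19.071, -3.706, 83.705, 1.236, 77.343, -5.07], 'joint_velocities': [0.076, 0.042, -0.044, -0.038, -0.007, 0.019, -0.015], 'tau': [0.0, -62.326, 0.025, -38.99, -0.061, 0.04, 0.0], 'ee_pos': [0.269, 0.564, 0.222], 'tool_rot': [[-0.903, 0.43, -0.001], [0.43, 0.903, -0.001], [-0.0, -0.001, -1.0]], 'contact_force': [-0.178, 0.626, -0.056], 'torque': [0.029, -0.061, -0.039], 'gripper_width': 0.087} 0.0187
scene [[482.39791147326116, 0.0, 260.195731338425], [0.0, 482.39791147326116, 193.07557373163476], [0.0, 0.0, 1.0]] [1.15326685 0.76176651 1.13570846] [[-0.766, 0.482, -0.425], [0.642, 0.562, -0.522], [-0.013, -0.673, -0.74]]
top [[429.05972924885884, 0.0, 258.089528545414], [0.0, 429.05972924885884, 194.67811201027897], [0.0, 0.0, 1.0]] [0.48409845 0.08627242 1.35784223] [[-0.003, -0.996, 0.09], [-1.0, 0.004, 0.012], [-0.012, -0.09, -0.996]]
```

View pics/scene0.png

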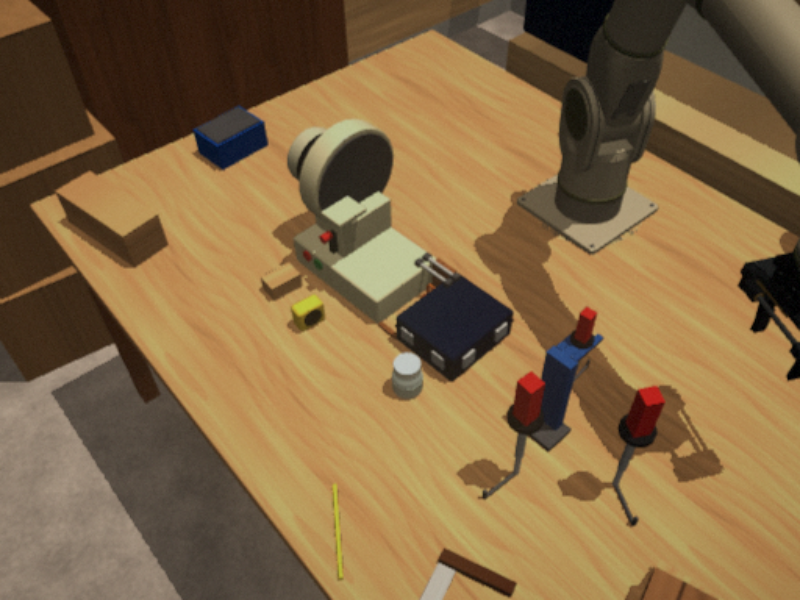

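View pics/top0.png

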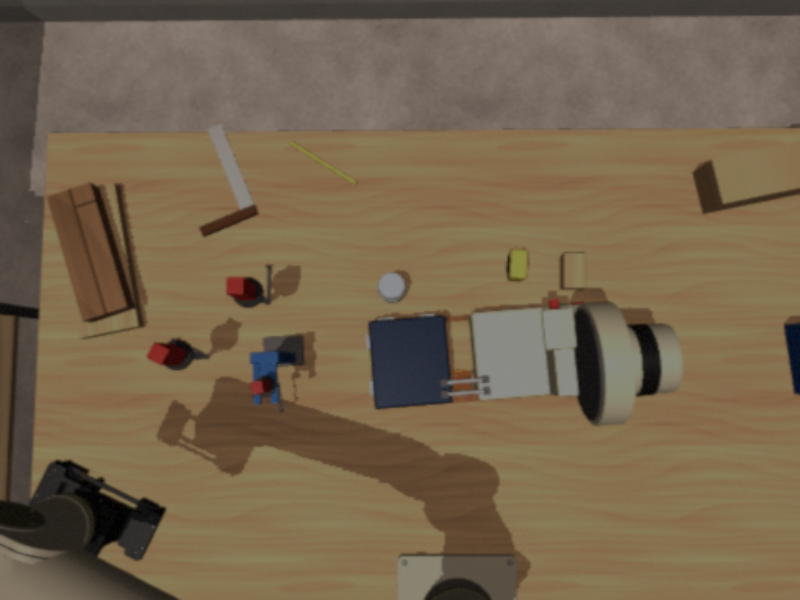

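The scene view shows the rack (hook in it, handle at ~(586,325)), two larger look-alike hooks, the case and the pedestal. The gap opens towards the jar side. The top view shows the rack at (265,375), the handle at (261,386) and orange in the gap at ~(462,375), with the bars at (465,385).

```bash
cat > h.py <<'E'
import numpy as np,cv2
def cloud(s):
    d=s["depth"];K=s["K"];v,u=np.indices(d.shape)
    P=np.stack([(u-K[0,2])/K[0,0]*d,(v-K[1,2])/K[1,1]*d,d],-1)
    return P@s["orientation"].T+s["origin"], d>0
def hsv(s): return cv2.cvtColor(s["pixels"],cv2.COLOR_RGB2HSV)
E
python3 - <<'E'
from h import *
def st(n,p):
    if len(p)<4: print(n,len(p));return
    r=cv2.minAreaRect(p[:,:2].astype(np.float32)*1000)
    print(n,len(p),"med",np.round(np.median(p,0),4),"lo",np.round(np.percentile(p,2,0),4),"hi",np.round(np.percentile(p,98,0),4),"rect",np.round(r[0],1),np.round(r[1],1),round(r[2],1))
for n in("scene","top"):
    s=np.load(f"pics/{n}0.npz");P,ok=cloud(s);H=hsv(s);h,S,V=[H[...,i].astype(int) for i in range(3)]
    v,u=np.indices(ok.shape);x,y,z=P[...,0],P[...,1],P[...,2]
    print(n,"bench z",np.median(z[ok&(abs(z)<.02)]))
    red=ok&((h<6)|(h>174))&(S>150)&(V>60)
    m,l,stt,c=cv2.connectedComponentsWithStats(red.astype(np.uint8))
    for i in range(1,m):
        if stt[i,4]>12:
            q=P[l==i];st(f"red{c[i].round()}",q); st("  top",q[q[:,2]>q[:,2].max()-.006])
    blue=ok&(h>100)&(h<130)&(S>110)&(y>.25)&(y<.6)
    st("rack",P[blue]); st("racktop",P[blue&(z>.180)&(z<.2)])
    case=ok&(abs(z-.07)<.006)&(y<.35)&(y>-.3)&(x>.25)&(x<.7)
    st("casetop",P[case&(h>100)&(h<135)]); st("pedtop",P[case&(h>20)&(h<60)&(S<110)&(V>110)])
    org=ok&(h>4)&(h<14)&(S>170)&(x<.6)&(x>.3)&(abs(y)<.2); st("orange",P[org]);print(np.c_[u[org],v[org],np.round(P[org]*1000),H[org]][:45].astype(int).tolist())
    print("bars?",)
    st("bars",P[ok&(abs(z-.076)<.008)&(x>.3)&(x<.5)&(abs(y)<.2)&(S<40)])
s=np.load("pics/scene0.npz");a=s["pixels"][:,:,::-1]
b=np.load("pics/top0.npz")["pixels"][:,:,::-1]
A=cv2.resize(a[150:230,240:340],(800,640))[:600]; 
c=np.vstack([np.hstack([cv2.resize(a[155:215,250:330],(400,300),interpolation=2),cv2.resize(a[190:265,330:430],(400,300),interpolation=2)]),np.hstack([cv2.resize(b[195:270,230:330],(400,300),interpolation=2),cv2.resize(b[205:280,130:230],(400,300),interpolation=2)])])
cv2.imwrite("pics/crop1.png",np.clip(c*1.6,0,255).astype(np.uint8))
E
```

```text
scene bench z 0.00024147493588289048
red[208. 151.] 36 med [ 0.5938 -0.1675  0.1473] lo [ 0.5451 -0.2509  0.0704] hi [ 0.6037 -0.1601  0.1521] rect [ 569.3 -203.4] [110.2  21.3] 55.1
  top 21 med [ 0.5937 -0.1679  0.1484] lo [ 0.5849 -0.1762  0.1467] hi [ 0.6026 -0.1609  0.1523] rect [ 594.1 -169. ] [18.3 15. ] 30.6
red[196. 163.] 15 med [ 0.6063 -0.232   0.0574] lo [ 0.6036 -0.2405  0.0458] hi [ 0.6082 -0.2221  0.0638] rect [ 605.6 -231.4] [ 4.4 19.3] 7.0
  top 7 med [ 0.606  -0.2314  0.0605] lo [ 0.6036 -0.2404  0.0586] hi [ 0.6076 -0.2224  0.0641] rect [ 605.5 -231.5] [19.3  4. ] 73.4
red[374. 208.] 187 med [0.458  0.3462 0.2367] lo [0.4431 0.3352 0.2014] hi [0.4618 0.3543 0.2587] rect [451.7 344.3] [22.5 21. ] 11.1
  top 40 med [0.4503 0.3434 0.2568] lo [0.44   0.3347 0.2549] hi [0.4603 0.3538 0.2601] rect [451.  343.1] [18.8 18.9] 19.7
red[339. 254.] 442 med [0.6258 0.3883 0.2421] lo [0.6048 0.3667 0.1832] hi [0.6326 0.3956 0.266 ] rect [538.8 324.9] [231.8  40.3] 35.8
  top 128 med [0.6187 0.3807 0.2634] lo [0.6048 0.3667 0.261 ] hi [0.6318 0.3945 0.2665] rect [618.5 380.7] [29
[... 5252 characters left out ...]
, -10, 3, 11, 178, 113], [295, 241, 461, -13, 9, 11, 177, 111], [296, 241, 461, -16, 9, 11, 183, 106], [297, 241, 461, -20, 1, 12, 186, 96], [298, 241, 461, -23, 4, 11, 174, 97], [291, 247, 442, -1, 5, 11, 171, 112], [292, 247, 442, -4, 5, 11, 176, 113], [293, 247, 442, -7, 3, 11, 185, 113], [294, 247, 442, -10, 5, 11, 178, 113], [295, 247, 442, -13, 8, 11, 177, 114], [296, 247, 442, -16, 3, 11, 181, 114], [297, 247, 442, -19, 5, 11, 181, 114], [298, 247, 442, -22, 8, 11, 181, 114], [299, 247, 442, -26, 5, 11, 178, 113], [290, 248, 439, 2, -3, 12, 174, 91]]
bars?
bars 863 med [ 0.4561 -0.0913  0.0709] lo [ 0.426  -0.1717  0.0681] hi [0.4972 0.0279 0.0811] rect [453.5  -7.5] [ 84.7 334.9] 2.4
```

View pics/crop1.png

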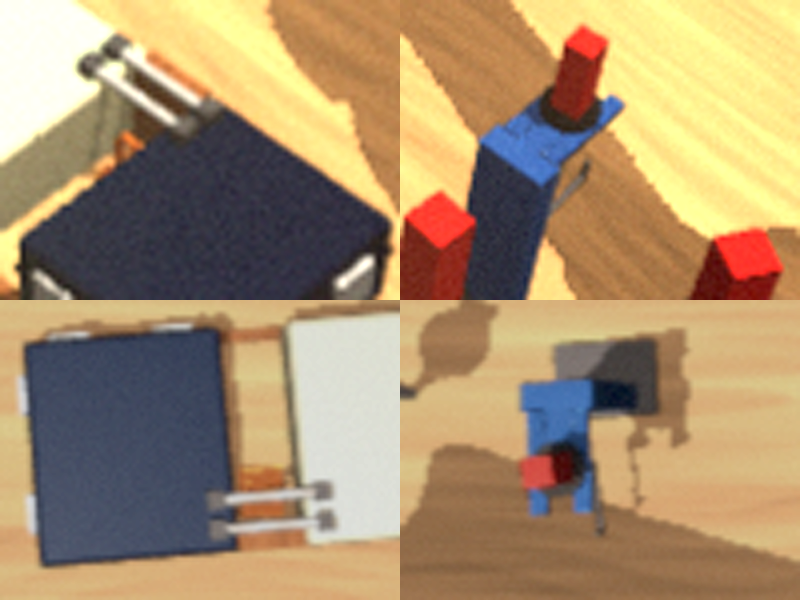

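The crops show the bow at (125,145) between the bars and the case edge, the toe tip of the racked hook at (600,528), and the base under the bars at (265,495). Next I'll refine the fits.

Run:
```python
from h import *
def line(p,ax): # fit other = a*ax+b
    o=1-ax; a=p[:,ax];b=p[:,o]
    for _ in range(3):
        c=np.polyfit(a,b,1);r=b-np.polyval(c,a);k=abs(r)<max(.0015,1.5*r.std());a,b=a[k],b[k]
    return np.degrees(np.arctan(c[0])),c
def edges(P,m,ax,lo,hi,n,side):
    out=[]
    bins=np.linspace(lo,hi,n+1);q=P[m]
    for a,b in zip(bins,bins[1:]):
        k=q[(q[:,ax]>=a)&(q[:,ax]<b)]
        if len(k)>3:
            i=1-ax; j=(np.argmax if side>0 else np.argmin)(k[:,i]); out.append(k[j,:2])
    return np.array(out)
for n in("scene","top"):
    s=np.load(f"pics/{n}0.npz");P,ok=cloud(s);H=hsv(s);h,S,V=[H[...,i].astype(int) for i in range(3)]
    x,y,z=P[...,0],P[...,1],P[...,2]
    print("==",n)
    t=ok&(abs(z-.07)<.005)&(x>.38)&(x<.62)
    ca=t&(h>95)&(h<140)&(y>0.0)&(y<.2)&(V<110); pe=t&(y<-.02)&(y>-.15)&(S<110)&(V>100)
    for nm,m,side in(("case gap edge",ca,-1),("case far",ca,1),("ped gap edge",pe,1)):
        e=edges(P,m,0,.44,.55,14,side);a,c=line(e,0);print(nm,round(a,2),"y at x=.46,.55",np.polyval(c,[.46,.55]).round(4))
    for nm,m,lo,hi in(("case",ca,.04,.14),("ped",pe,-.12,-.05)):
        for side in(1,-1):
            e=edges(P,m,1,lo,hi,12,side);a,c=line(e,1);print(nm,"end",side,round(-a,2),"x at mid",np.polyval(c,(lo+hi)/2).round(4),(lo+hi)/2)
    rk=ok&(h>100)&(h<130)&(S>110)&(abs(z-.19)<.006)&(x>.4)&(x<.52)&(y>.3)&(y<.39)
    for side in(1,-1):
        e=edges(P,rk,0,.425,.475,10,side);a,c=line(e,0);print("rack side",side,round(a,2),np.polyval(c,.45).round(4))
    q=P[rk];print("rack x range",np.percentile(q[:,0],[1,3,97,99]).round(4)); 
    red=ok&((h<8)|(h>172))&(S>140)&(V>60)&(abs(z-.256)<.006)&(x<.48)&(x>.42)
    q=P[red];r=cv2.minAreaRect(q[:,:2].astype(np.float32)*1000);print("handle top",q.mean(0).round(4),r)
    w=ok&(z>.005)&(z<.12)&(x>.37)&(x<.44)&(y>.31)&(y<.37);print("toe",w.sum(),np.round(P[w][:: max(1,w.sum()//15)],3).tolist())
    g=ok&(y>-.04)&(y<.02)&(x>.42)&(x<.51)&(z<.05)&(S>150)&(h<15)
    q=P[g];print("plate n",len(q)); 
    for a,b in((-.004,.010),(.010,.028),(.028,.045)):
        k=q[(q[:,2]>a)&(q[:,2]<b)]
        if len(k): print((a,b),len(k),np.percentile(k,[3,50,97],axis=0).round(4).tolist())
```

```text
== scene
case gap edge 4.09 y at x=.46,.55 [0.0197 0.0261]
case far 3.74 y at x=.46,.55 [0.1622 0.168 ]
ped gap edge 5.72 y at x=.46,.55 [-0.0364 -0.0274]
case end 1 4.13 x at mid 0.574 0.09000000000000001
case end -1 5.41 x at mid 0.4127 0.09000000000000001
ped end 1 6.06 x at mid 0.5903 -0.08499999999999999
ped end -1 4.28 x at mid 0.4244 -0.08499999999999999
rack side 1 4.0 0.3632
rack side -1 -37.13 0.3382
rack x range [0.4241 0.4272 0.5087 0.5098]
handle top [0.4522 0.3443 0.2554] ((450.85943603515625, 343.5139465332031), (20.448776245117188, 19.83951759338379), 11.145135879516602)
toe 37 [[0.4, 0.335, 0.09], [0.401, 0.336, 0.087], [0.403, 0.338, 0.086], [0.401, 0.334, 0.077], [0.401, 0.335, 0.073], [0.408, 0.337, 0.076], [0.413, 0.338, 0.076], [0.42, 0.339, 0.08], [0.424, 0.34, 0.079], [0.416, 0.341, 0.074], [0.424, 0.341, 0.076], [0.431, 0.34, 0.076], [0.425, 0.342, 0.073], [0.432, 0.341, 0.073], [0.438, 0.342, 0.075], [0.376, 0.332, 0.006], [0.393, 0.335, 0.005], [0.398, 0.354, 0.005], [0.421, 0.367, 0.006]]
plate n 33
(-0.004, 0.01) 9 [[0.4401, -0.0363, -0.0006], [0.456, -0.
[... 729 characters left out ...]
449.18896484375, 339.7763977050781), (19.12063980102539, 19.281814575195312), 11.607606887817383)
toe 34 [[0.439, 0.337, 0.075], [0.434, 0.334, 0.007], [0.433, 0.336, 0.078], [0.43, 0.337, 0.073], [0.427, 0.337, 0.075], [0.424, 0.335, 0.071], [0.421, 0.335, 0.069], [0.419, 0.333, 0.077], [0.416, 0.333, 0.079], [0.413, 0.336, 0.075], [0.409, 0.337, 0.07], [0.407, 0.334, 0.073], [0.401, 0.334, 0.085], [0.401, 0.33, 0.075], [0.399, 0.331, 0.087], [0.384, 0.331, 0.005], [0.378, 0.34, 0.005]]
plate n 80
(-0.004, 0.01) 79 [[0.4388, -0.0288, -0.0026], [0.4606, -0.0131, 0.0046], [0.472, 0.0022, 0.0091]]
(0.01, 0.028) 1 [[0.4421, -0.0283, 0.0102], [0.4421, -0.0283, 0.0102], [0.4421, -0.0283, 0.0102]]
```

Call:
step_arm:
  offset:
    - [0,0,-0.085]
    - [0,0,-0.085]
    - [0,0,-0.085]
    - [0,0,-0.085]
    - [0,0,-0.085]
    - [0,0,-0.085]
    - [0,0,-0.085]
    - [0,0,-0.085]
    - [0,0,0]
  dr:
    - [0,0,0.0584]
    - [0,0,0.0584]
    - [0,0,0.0584]
    - [0,0,0.0584]
    - [0,0,0.0584]
    - [0,0,0.0584]
    - [0,0,0.0584]
    - [0,0,0.0584]
    - [0,0,0]
  grip: [1,1,1,1,1,1,1,1,1]

```text
clock: 0.85
ee_pos: [0.2691, 0.5647, 0.3059]
tool_rot: [[-0.185, 0.983, 0.001], [0.983, 0.185, 0.002], [0.002, 0.001, -1.0]]
contact_force: [0.0, 0.4, 0.6]
gripper_width: 0.0869
```

```bash
cat >> h.py <<'E'
def go(target,yaw=None,o=None):
    """shares needed along tool axes for world shift to target, and dr z share for tool-y yaw (deg)"""
    from station import get_obs
    o=o or get_obs();R=np.array(o["tool_rot"]);p=np.array(o["ee_pos"])
    d=R.T@(np.array(target)-p)
    ty=np.degrees(np.arctan2(R[1,1],R[0,1]))
    print("t",round(o["clock"],2),"p",p.round(4),"tooly",round(ty,2),"tilt",R[:2,2].round(4),"F",np.round(o["contact_force"],2),"w",round(o["gripper_width"],4))
    print("  tool mm",(d*1000).round(1),"shares",(d/.12).round(4), "" if yaw is None else ("drz",round(np.radians(ty-yaw)/2,4)))
E
python3 - <<'E'
from h import *
go([.450,.341,.315],11)
E
```

```text
t 0.85 p [0.2691 0.5647 0.3059] tooly 10.66 tilt [0.0009 0.0022] F [0.05 0.41 0.57] w 0.0869
  tool mm [-253.3  136.4   -9.4] shares [-2.1107  1.1368 -0.0785] ('drz', np.float64(-0.003))
```

Call:
step_arm:
  offset:
    - [-0.264,0.142,-0.01]
    - [-0.264,0.142,-0.01]
    - [-0.264,0.142,-0.01]
    - [-0.264,0.142,-0.01]
    - [-0.264,0.142,-0.01]
    - [-0.264,0.142,-0.01]
    - [-0.264,0.142,-0.01]
    - [-0.264,0.142,-0.01]
    - [0,0,0]
    - [0,0,0]
  dr:
    - [0,0,0]
    - [0,0,0]
    - [0,0,0]
    - [0,0,0]
    - [0,0,0]
    - [0,0,0]
    - [0,0,0]
    - [0,0,0]
    - [0,0,0]
    - [0,0,0]
  grip: [1,1,1,1,1,1,1,1,1,1]

```text
clock: 1.68
ee_pos: [0.4523, 0.3392, 0.3132]
tool_rot: [[-0.19, 0.982, -0.0], [0.982, 0.19, -0.001], [-0.001, -0.0, -1.0]]
contact_force: [-0.1, 0.2, -1.0]
gripper_width: 0.0872
```

Run:
```python
from h import *
from station import eyes
go([.450,.341,.207],11)
s=eyes.snapshot("wrist");np.savez("pics/w1.npz",**s)
print(s["K"],s["origin"],s["orientation"].round(3))
cv2.imwrite("pics/w1.png",cv2.resize(s["pixels"][:,:,::-1],(800,600)))
```

```text
t 1.68 p [0.4523 0.3392 0.3132] tooly 10.93 tilt [-0.0002 -0.0008] F [-0.06  0.22 -1.02] w 0.0872
  tool mm [  2.3  -1.9 106.1] shares [ 0.0193 -0.016   0.8846] ('drz', np.float64(-0.0006))
[[297.31863964   0.         255.5051215 ]
 [  0.         297.31863964 189.12668063]
 [  0.           0.           1.        ]] [0.43714049 0.41751167 0.47401142] [[ 0.982  0.18   0.054]
 [ 0.188 -0.94  -0.284]
 [-0.     0.289 -0.957]]
```

View pics/w1.png

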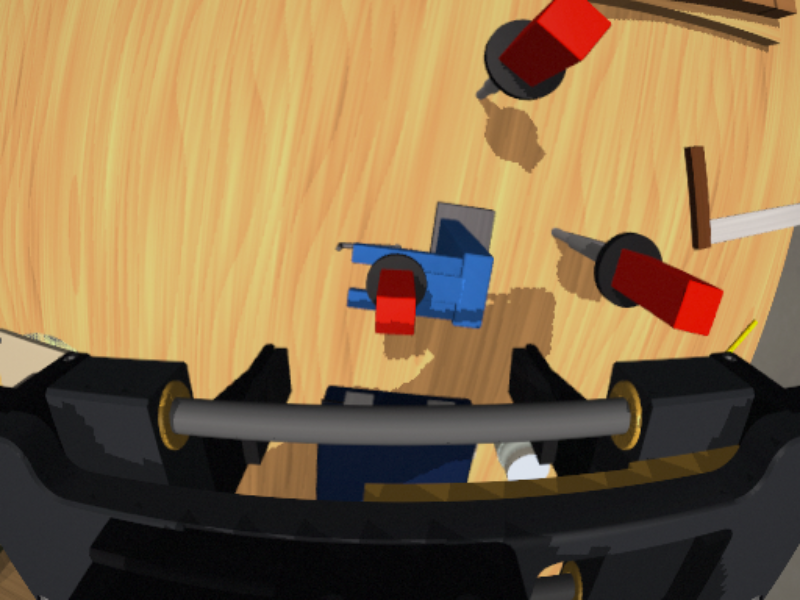

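The wrist view shows the racked hook's handle at (396,300), square to the fingers. The rack prongs run from (350,270) to (490,290), slightly turned from it. I'll measure both.

```bash
cat >> h.py <<'E'
def fcloud(s):
    d=s["depth"];K=s["K"];v,u=np.indices(d.shape);a=(u-K[0,2])/K[0,0];b=(v-K[1,2])/K[1,1]
    r=np.hypot(a,b)+1e-9;t=np.tan(np.minimum(r,1.5))/r
    return np.stack([a*t*d,b*t*d,d],-1)@s["orientation"].T+s["origin"], (d>0)&(r<1.2)
E
python3 - <<'E'
from h import *
s=np.load("pics/w1.npz");P,ok=fcloud(s);H=hsv(s);h,S,V=[H[...,i].astype(int) for i in range(3)]
x,y,z=P[...,0],P[...,1],P[...,2]
print("bench",np.median(z[ok&(abs(z)<.02)]))
red=ok&((h<8)|(h>172))&(S>140)&(abs(x-.45)<.03)&(abs(y-.34)<.03)
q=P[red&(z>.25)];print("top",len(q),q.mean(0).round(4),cv2.minAreaRect(q[:,:2].astype(np.float32)*1000))
rk=ok&(h>100)&(h<130)&(S>110)&(abs(z-.19)<.005)&(abs(x-.46)<.07)&(abs(y-.34)<.05)
q=P[rk];print("rack",len(q),q[:,2].mean(),cv2.minAreaRect(q[:,:2].astype(np.float32)*1000),q.min(0).round(4),q.max(0).round(4))
# prongs outer edges x .42-.48
for side in (1,-1):
    e=[]
    for a in np.arange(.424,.48,.003):
        k=q[(q[:,0]>=a)&(q[:,0]<a+.003)]
        if len(k): e.append([a+.0015,k[:,1].max() if side>0 else k[:,1].min()])
    e=np.array(e);c=np.polyfit(*e.T,1);r=e[:,1]-np.polyval(c,e[:,0]);e=e[abs(r)<.003];c=np.polyfit(*e.T,1)
    print(side,np.degrees(np.arctan(c[0])),np.polyval(c,[.43,.45]))
k=ok&(z<.16)&(z>.05)&(x<.42)&(x>.38)&(abs(y-.335)<.02);print(np.round(P[k],3)[:12].tolist())
E
```

```text
bench -0.001232167134406159
top 626 [0.4491 0.3426 0.2558] ((447.23016357421875, 348.6537170410156), (21.02708625793457, 35.43699645996094), 15.508094787597656)
rack 2286 0.18872830319309725 ((464.1983947753906, 342.5987243652344), (88.76963806152344, 49.510406494140625), 3.5645158290863037) [0.4186 0.3198 0.185 ] [0.5098 0.3697 0.1949]
1 3.270212326599896 [0.36122604 0.3623688 ]Traceback (most recent call last):
  File "<stdin>", line 15, in <module>
    raise TypeError("expected non-empty vector for x")
TypeError: expected non-empty vector for x
```

Call:
step_arm:
  offset:
    - [0.027,-0.014,0.12]
    - [0,0,0.2]
    - [0,0,0.2]
    - [0,0,0.2]
    - [0,0,0.12]
    - [0,0,0.043]
    - [0,0,0]
    - [0,0,0]
  dr:
    - [0,0,0]
    - [0,0,0]
    - [0,0,0]
    - [0,0,0]
    - [0,0,0]
    - [0,0,0]
    - [0,0,0]
    - [0,0,0]
  grip: [1,1,1,1,1,1,1,1]

```text
clock: 2.4
ee_pos: [0.4483, 0.3452, 0.2083]
tool_rot: [[-0.193, 0.981, 0.0], [0.981, 0.193, 0.0], [0.0, 0.0, -1.0]]
contact_force: [0.5, 0.6, -0.0]
gripper_width: 0.0868
```

Call:
step_arm:
  offset:
    - [0,0,0]
    - [0,0,0]
    - [0,0,0]
    - [0,0,0]
    - [0,0,0]
    - [0,0,0]
    - [0,0,0]
    - [0,0,0]
    - [0,0,0]
    - [0,0,0]
  dr:
    - [0,0,0]
    - [0,0,0]
    - [0,0,0]
    - [0,0,0]
    - [0,0,0]
    - [0,0,0]
    - [0,0,0]
    - [0,0,0]
    - [0,0,0]
    - [0,0,0]
  grip: [0.5,0.35,0.25,0.2,0.15,0.15,0.1,0.1,0.1,0.1]
  newtons: 45

```text
clock: 3.23
ee_pos: [0.4487, 0.3442, 0.2078]
tool_rot: [[-0.19, 0.982, -0.0], [0.982, 0.19, 0.0], [0.0, 0.0, -1.0]]
contact_force: [1.1, -0.3, 0.1]
gripper_width: 0.0285
```

Run:
```python
from h import *
from station import eyes
go([.450,.342,.217],11)
```

```text
t 3.23 p [0.4487 0.3442 0.2078] tooly 10.98 tilt [-0.      0.0001] F [ 1.07 -0.33  0.13] w 0.0285
  tool mm [-2.4  0.8 -9.2] shares [-0.0202  0.0068 -0.0768] ('drz', np.float64(-0.0002))
```

Call:
step_arm:
  offset:
    - [0,0,0]
    - [0,0,0]
    - [0,0,0]
    - [0,0,0]
    - [0,0,0]
    - [0,0,0]
  dr:
    - [0,0,0]
    - [0,0,0]
    - [0,0,0]
    - [0,0,0]
    - [0,0,0]
    - [0,0,0]
  grip: [0,0,0,0,0,0]
  newtons: 50

```text
clock: 3.73
ee_pos: [0.4487, 0.3443, 0.2078]
tool_rot: [[-0.19, 0.982, 0.0], [0.982, 0.19, 0.0], [0.0, 0.0, -1.0]]
contact_force: [-0.5, -0.5, -1.1]
gripper_width: 0.0198
```

Run:
```python
from h import *
go([.450,.342,.217],11)
```

```text
t 3.73 p [0.4487 0.3443 0.2078] tooly 10.98 tilt [0.     0.0001] F [-0.46 -0.53 -1.09] w 0.0198
  tool mm [-2.5  0.8 -9.2] shares [-0.0204  0.0068 -0.0771] ('drz', np.float64(-0.0002))
```

Call:
step_arm:
  offset:
    - [0,0,-0.04]
    - [0,0,-0.04]
    - [0,0,0]
    - [0.015,-0.116,0]
    - [0.015,-0.116,0]
    - [0.015,-0.116,0]
    - [0.015,-0.116,0]
    - [0.015,-0.116,0]
    - [0.015,-0.116,0]
    - [0,0,0]
  dr:
    - [0,0,0]
    - [0,0,0]
    - [0,0,0]
    - [0,0,0]
    - [0,0,0]
    - [0,0,0]
    - [0,0,0]
    - [0,0,0]
    - [0,0,0]
    - [0,0,0]
  grip: [0,0,0,0,0,0,0,0,0,0]

```text
clock: 4.57
ee_pos: [0.3625, 0.3394, 0.2177]
tool_rot: [[-0.193, 0.981, -0.001], [0.981, 0.193, 0.001], [0.001, -0.0, -1.0]]
contact_force: [0.1, 1.1, -1.0]
gripper_width: 0.0197
```

Run:
```python
from h import *
from station import eyes
go([.370,.2,.15],4.6)
# forward obstruction check near bench
for n in("scene","top"):
    s=np.load(f"pics/{n}0.npz");P,ok=cloud(s);x,y,z=[P[...,i] for i in range(3)]
    m=ok&(x>.6)&(x<.8)&(y>-.25)&(y<.25)&(z>.02)&(z<.1)
    k,l,st,c=cv2.connectedComponentsWithStats(m.astype(np.uint8))
    for i in range(1,k):
        if st[i,4]>15: q=P[l==i];print(n,q.min(0).round(3),q.max(0).round(3))
s=eyes.snapshot("top");np.savez("pics/t1.npz",**s);s=eyes.snapshot("scene");np.savez("pics/s1.npz",**s)
P,ok=cloud(s);H=hsv(s);x,y,z=[P[...,i] for i in range(3)]
k=ok&(x<.41)&(x>.29)&(abs(y-.33)<.04)&(z>.03)&(z<.14);print(np.round(P[k],3)[::4].tolist())
```

```text
t 4.57 p [0.3625 0.3394 0.2177] tooly 11.11 tilt [-0.0006  0.0007] F [ 0.08  1.13 -0.99] w 0.0197
  tool mm [-138.3  -19.5   67.6] shares [-1.1526 -0.1627  0.5636] ('drz', np.float64(0.0568))
scene [ 0.6  -0.25  0.02] [ 0.609 -0.187  0.074]
scene [ 0.636 -0.25   0.02 ] [ 0.709 -0.208  0.046]
scene [ 0.655 -0.141  0.02 ] [ 0.715 -0.1    0.06 ]
scene [0.614 0.101 0.02 ] [0.668 0.157 0.081]
top [ 0.653 -0.142  0.021] [ 0.713 -0.106  0.06 ]
top [ 0.637 -0.249  0.021] [ 0.707 -0.216  0.045]
top [0.61  0.099 0.022] [0.663 0.151 0.081]
[[0.315, 0.328, 0.098], [0.368, 0.335, 0.137], [0.368, 0.336, 0.134], [0.316, 0.331, 0.089], [0.364, 0.343, 0.132], [0.37, 0.338, 0.129], [0.321, 0.333, 0.085], [0.328, 0.331, 0.085], [0.335, 0.333, 0.088], [0.367, 0.342, 0.117], [0.367, 0.34, 0.111], [0.336, 0.335, 0.082], [0.345, 0.335, 0.084], [0.364, 0.34, 0.1], [0.366, 0.339, 0.097], [0.37, 0.342, 0.098], [0.369, 0.34, 0.087]]
```

Call:
step_arm:
  offset:
    - [0,0,-0.34]
    - [-0.307,0.066,0]
    - [-0.307,0.066,0]
    - [-0.307,0.066,0]
    - [-0.307,0.066,0]
    - [-0.307,0.066,0]
    - [-0.307,0.066,0]
    - [-0.307,0.066,0]
    - [-0.307,0.066,0]
  dr:
    - [0,0,0.0568]
    - [0,0,0]
    - [0,0,0]
    - [0,0,0]
    - [0,0,0]
    - [0,0,0]
    - [0,0,0]
    - [0,0,0]
    - [0,0,0]
  grip: [0,0,0,0,0,0,0,0,0]

```text
clock: 5.42
ee_pos: [0.4517, 0.0474, 0.2585]
tool_rot: [[-0.077, 0.997, 0.001], [0.997, 0.077, 0.0], [0.0, 0.001, -1.0]]
contact_force: [1.6, 0.3, -1.3]
gripper_width: 0.02
```

Call:
step_arm:
  offset:
    - [-0.085,0.3,0]
    - [-0.085,0.3,0]
    - [-0.085,0.3,0]
    - [-0.085,0.3,0]
    - [-0.085,0.3,0]
    - [-0.085,0.3,0]
    - [-0.085,0.3,0]
    - [0,0.1,0]
    - [0,0,0]
    - [0,0,0]
  dr:
    - [0,0,0]
    - [0,0,0]
    - [0,0,0]
    - [0,0,0]
    - [0,0,0]
    - [0,0,0]
    - [0,0,0]
    - [0,0,0]
    - [0,0,0]
    - [0,0,0]
  grip: [0,0,0,0,0,0,0,0,0,0]

```text
clock: 6.25
ee_pos: [0.7201, -0.0017, 0.2569]
tool_rot: [[-0.077, 0.997, -0.001], [0.997, 0.077, -0.002], [-0.002, -0.001, -1.0]]
contact_force: [-1.0, -0.4, -0.7]
gripper_width: 0.0198
```

Run:
```python
from h import *
from station import eyes
go([.72,.01,.145],4.6)
s=eyes.snapshot("scene");P,ok=cloud(s);x,y,z=[P[...,i] for i in range(3)]
k=ok&(x<.76)&(x>.64)&(abs(y-.01)<.05)&(z>.03)&(z<.17);q=P[k];print(len(q),np.round(q[np.argsort(q[:,0])][::4],3).tolist())
```

```text
t 6.25 p [ 0.7201 -0.0017  0.2569] tooly 4.42 tilt [-0.0013 -0.0018] F [-1.05 -0.4  -0.7 ] w 0.0198
  tool mm [ 11.9   0.9 111.9] shares [0.0989 0.0077 0.9324] ('drz', np.float64(-0.0015))
61 [[0.669, -0.004, 0.125], [0.671, -0.002, 0.145], [0.673, -0.005, 0.139], [0.682, -0.006, 0.12], [0.69, -0.003, 0.125], [0.694, -0.007, 0.124], [0.703, -0.004, 0.125], [0.711, -0.003, 0.127], [0.716, -0.004, 0.13], [0.719, -0.001, 0.127], [0.72, 0.001, 0.155], [0.721, -0.002, 0.157], [0.722, -0.001, 0.154], [0.723, -0.005, 0.125], [0.723, 0.001, 0.131], [0.724, 0.001, 0.145]]
```

Call:
step_arm:
  offset:
    - [0,0,0.2]
    - [0,0,0.2]
    - [0,0,0.2]
    - [0,0,0.2]
    - [0,0,0.1]
    - [0,0,0.065]
    - [0,0,0]
    - [0,0,0]
  dr:
    - [0,0,0]
    - [0,0,0]
    - [0,0,0]
    - [0,0,0]
    - [0,0,0]
    - [0,0,0]
    - [0,0,0]
    - [0,0,0]
  grip: [0,0,0,0,0,0,0,0]

```text
clock: 6.97
ee_pos: [0.7199, -0.0005, 0.1437]
tool_rot: [[-0.078, 0.997, 0.001], [0.997, 0.078, 0.0], [0.0, 0.001, -1.0]]
contact_force: [0.1, -0.3, -0.9]
gripper_width: 0.0198
```

Call:
step_arm:
  offset:
    - [0,0,0.012]
    - [0,0,0.012]
    - [0,0,0]
  dr:
    - [0,0,0]
    - [0,0,0]
    - [0,0,0]
  grip: [0,0,0]

```text
clock: 7.22
ee_pos: [0.7199, -0.0006, 0.1402]
tool_rot: [[-0.078, 0.997, 0.001], [0.997, 0.078, 0.0], [0.0, 0.001, -1.0]]
contact_force: [-0.8, -0.1, -1.3]
gripper_width: 0.0194
```

Call:
step_arm:
  offset:
    - [0,0,0.0085]
    - [0,0,0.0085]
    - [0,0,0]
  dr:
    - [0,0,0]
    - [0,0,0]
    - [0,0,0]
  grip: [0,0,0]

```text
clock: 7.47
ee_pos: [0.7197, -0.0006, 0.1375]
tool_rot: [[-0.078, 0.997, 0.0], [0.997, 0.078, 0.0], [0.0, 0.0, -1.0]]
contact_force: [1.1, -0.2, 0.7]
gripper_width: 0.0196
```

Call:
step_arm:
  offset:
    - [0,0,0.0085]
    - [0,0,0]
  dr:
    - [0,0,0]
    - [0,0,0]
  grip: [0,0]

```text
clock: 7.63
ee_pos: [0.7199, -0.0007, 0.1372]
tool_rot: [[-0.078, 0.997, 0.001], [0.997, 0.078, 0.0], [0.0, 0.001, -1.0]]
contact_force: [-1.0, 1.2, 4.6]
gripper_width: 0.0198
```

Call:
step_arm:
  offset:
    - [0,0,0.0085]
    - [0,0,0]
  dr:
    - [0,0,0]
    - [0,0,0]
  grip: [0,0]

```text
clock: 7.8
ee_pos: [0.72, -0.0008, 0.1369]
tool_rot: [[-0.078, 0.997, 0.002], [0.997, 0.078, 0.0], [0.0, 0.002, -1.0]]
contact_force: [-2.4, 0.9, 9.1]
gripper_width: 0.0198
```

Call:
step_arm:
  offset:
    - [0.04,0,-0.07]
    - [0.045,0,-0.07]
    - [0,0,0]
    - [0,0,0]
  dr:
    - [0,0,-0.0015]
    - [0,0,0]
    - [0,0,0]
    - [0,0,0]
  grip: [0,0,0,0]

```text
clock: 8.13
ee_pos: [0.7191, 0.0106, 0.1528]
tool_rot: [[-0.082, 0.997, 0.001], [0.997, 0.082, 0.0], [0.0, 0.001, -1.0]]
contact_force: [0.3, -0.6, -0.9]
gripper_width: 0.0197
```

Run:
```python
from h import *
go([.525,-.0065,.1525],4.6)
```

```text
t 8.13 p [0.7191 0.0106 0.1528] tooly 4.71 tilt [0.0011 0.0005] F [ 0.28 -0.58 -0.85] w 0.0197
  tool mm [-1.000e+00 -1.949e+02  1.000e-01] shares [-8.700e-03 -1.624e+00  8.000e-04] ('drz', np.float64(0.001))
```

Call:
step_arm:
  offset:
    - [-0.004,-0.2,0]
    - [-0.004,-0.2,0]
    - [0,-0.2,0]
    - [0,-0.2,0]
    - [0,-0.2,0]
    - [0,-0.2,0]
    - [0,-0.2,0]
    - [0,-0.15,0]
    - [0,0,0]
    - [0,0,0]
  dr:
    - [0,0,0.001]
    - [0,0,0]
    - [0,0,0]
    - [0,0,0]
    - [0,0,0]
    - [0,0,0]
    - [0,0,0]
    - [0,0,0]
    - [0,0,0]
    - [0,0,0]
  grip: [0,0,0,0,0,0,0,0,0,0]

```text
clock: 8.97
ee_pos: [0.5329, -0.0059, 0.1523]
tool_rot: [[-0.079, 0.997, 0.0], [0.997, 0.079, 0.001], [0.001, 0.0, -1.0]]
contact_force: [0.6, 0.5, -1.7]
gripper_width: 0.0198
```

Run:
```python
from h import *
from station import eyes
go([.4905,-.009,.1465],4.6)
for n in("scene","wrist"):
    s=eyes.snapshot(n);np.savez(f"pics/{n}2.npz",**s)
a=np.load("pics/scene2.npz")["pixels"][:,:,::-1];b=np.load("pics/wrist2.npz")["pixels"][:,:,::-1]
cv2.imwrite("pics/c2.png",np.clip(np.vstack([cv2.resize(a[130:220,230:350],(400,300),interpolation=2),cv2.resize(b,(400,300))])*1.4,0,255).astype(np.uint8))
```

```text
t 8.97 p [ 0.5329 -0.0059  0.1523] tooly 4.53 tilt [0.0003 0.0012] F [ 0.63  0.47 -1.68] w 0.0198
  tool mm [  0.3 -42.5   5.8] shares [ 0.0025 -0.3545  0.0483] ('drz', np.float64(-0.0006))
```

View pics/c2.png

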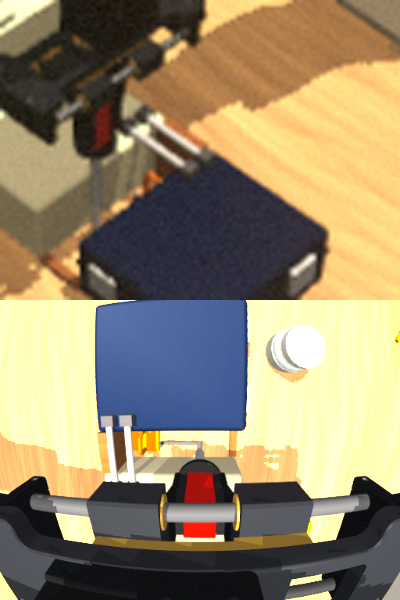

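The wrist view shows the toe at (185,443) with its tip at (163,443), pointing straight at the orange bow at (152,441). I'll check the lateral alignment numerically.

Run:
```python
from h import *
s=np.load("pics/wrist2.npz");P,ok=fcloud(s);H=hsv(s);h,S,V=[H[...,i].astype(int) for i in range(3)]
x,y,z=P[...,0],P[...,1],P[...,2]
b=ok&(x>.42)&(x<.56)&(y>-.045)&(y<.03)&(z<.066)&(z>-.01)
o=b&(h<20)&(S>150)&(h>4)
for lo,hi in((0,.01),(.01,.022),(.022,.03),(.03,.045)):
    q=P[o&(z>lo)&(z<hi)];print("orange",lo,len(q),np.percentile(q,[3,50,97],axis=0).round(4).tolist() if len(q)else"")
g=b&(S<70)&(z>.01)&(z<.05)&(x<.535)&(x>.47)
q=P[g];q=q[np.argsort(q[:,0])];print("toe",len(q),q[::max(1,len(q)//16)].round(4).tolist())
```

```text
orange 0 570 [[0.4394, -0.0285, 0.0032], [0.4625, -0.0146, 0.0048], [0.4771, -0.0014, 0.0063]]
orange 0.01 23 [[0.4484, -0.0274, 0.0103], [0.4586, -0.0251, 0.0147], [0.4601, 0.0016, 0.0212]]
orange 0.022 102 [[0.4321, -0.0371, 0.0225], [0.4342, -0.013, 0.0271], [0.4598, 0.0034, 0.0297]]
orange 0.03 344 [[0.4315, -0.0364, 0.0304], [0.4341, -0.0137, 0.0354], [0.4601, 0.0017, 0.044]]
toe 862 [[0.4701, -0.0368, 0.0444], [0.4744, -0.0362, 0.0185], [0.4787, -0.0359, 0.0305], [0.4826, -0.0358, 0.0413], [0.4854, -0.0358, 0.0264], [0.4888, -0.0356, 0.0134], [0.492, -0.0347, 0.0365], [0.495, -0.0101, 0.0192], [0.4983, -0.0106, 0.0202], [0.5013, -0.0341, 0.0388], [0.5048, -0.0347, 0.0219], [0.5081, -0.0346, 0.036], [0.5114, -0.0081, 0.0179], [0.5148, -0.0337, 0.0313], [0.5198, -0.0096, 0.0179], [0.5271, -0.01, 0.0185], [0.5339, -0.0058, 0.035]]
```

Call:
step_arm:
  offset:
    - [0.004,0,0.025]
    - [0.004,0,0.024]
    - [0,0,0]
    - [0,-0.07,0]
    - [0,-0.07,0]
    - [0,0,0]
  dr:
    - [0,0,0]
    - [0,0,0]
    - [0,0,0]
    - [0,0,0]
    - [0,0,0]
    - [0,0,0]
  grip: [0,0,0,0,0,0]

```text
clock: 9.57
ee_pos: [0.5149, -0.0069, 0.1462]
tool_rot: [[-0.078, 0.997, -0.001], [0.997, 0.078, 0.0], [0.0, -0.001, -1.0]]
contact_force: [0.8, 0.2, -1.4]
gripper_width: 0.0198
```

Call:
step_arm:
  offset:
    - [0,-0.07,0]
    - [0,-0.07,0]
    - [0,-0.06,0]
    - [0,0,0]
    - [0,0,0]
  dr:
    - [0,0,0]
    - [0,0,0]
    - [0,0,0]
    - [0,0,0]
    - [0,0,0]
  grip: [0,0,0,0,0]

```text
clock: 9.98
ee_pos: [0.4924, -0.0082, 0.1466]
tool_rot: [[-0.079, 0.997, 0.001], [0.997, 0.079, 0.001], [0.001, 0.001, -1.0]]
contact_force: [-0.1, 0.1, -0.5]
gripper_width: 0.0202
```

Run:
```python
from h import *
from station import eyes
go([.4905,-.009,.1635],4.6)
s=eyes.snapshot("wrist");np.savez("pics/w3.npz",**s);P,ok=fcloud(s);H=hsv(s);h,S,V=[H[...,i].astype(int) for i in range(3)]
x,y,z=P[...,0],P[...,1],P[...,2]
b=ok&(x>.45)&(x<.5)&(y>-.033)&(y<.01)&(z<.066)&(z>.02)&(h<20)&(S>150)&(h>4);q=P[b];print(len(q),np.percentile(q,[3,50,97],axis=0).round(4).tolist())
a=s["pixels"][:,:,::-1];cv2.imwrite("pics/c3.png",cv2.resize(a[80:200,90:250],(640,480),interpolation=2))
```

```text
t 9.98 p [ 0.4924 -0.0082  0.1466] tooly 4.54 tilt [0.0006 0.0009] F [-0.1   0.08 -0.52] w 0.0202
  tool mm [ -0.7  -2.  -16.9] shares [-0.0055 -0.0166 -0.141 ] ('drz', np.float64(-0.0005))
164 [[0.4539, -0.0273, 0.0261], [0.457, -0.0103, 0.0342], [0.4596, 0.0024, 0.0364]]
```

View pics/c3.png

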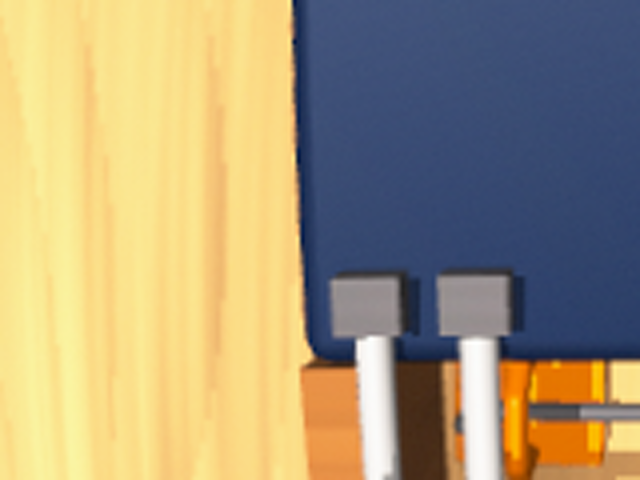

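The toe is through the eye: the bow sits at (515,420) across it and the tip shows beyond at (460,425), with no contact force. Next, lift.

Call:
step_arm:
  offset:
    - [0,0.02,-0.05]
    - [0,0.02,-0.05]
    - [0,0,-0.025]
    - [0,0,-0.015]
    - [0,0,-0.015]
    - [0,0,-0.015]
    - [0,0,-0.02]
    - [0,0,-0.02]
    - [0,0,-0.02]
    - [0,0,0]
  dr:
    - [0,0,0]
    - [0,0,0]
    - [0,0,0]
    - [0,0,0]
    - [0,0,0]
    - [0,0,0]
    - [0,0,0]
    - [0,0,0]
    - [0,0,0]
    - [0,0,0]
  grip: [0,0,0,0,0,0,0,0,0,0]

```text
clock: 10.87
ee_pos: [0.4977, -0.008, 0.1744]
tool_rot: [[-0.079, 0.997, 0.001], [0.997, 0.079, 0.0], [0.0, 0.001, -1.0]]
contact_force: [-0.4, -0.5, -2.9]
gripper_width: 0.0197
```

```bash
cat > look.py <<'E'
from h import *
from station import eyes
import sys
def plate(n,box):
    s=eyes.snapshot(n);P,ok=(fcloud if n=="wrist" else cloud)(s);H=hsv(s);h,S,V=[H[...,i].astype(int) for i in range(3)]
    x,y,z=[P[...,i] for i in range(3)];b=ok&(h<16)&(S>165)&(h>4)&(x>box[0])&(x<box[1])&(y>box[2])&(y<box[3])&(z>-.01)&(z<.07)
    q=P[b];print(n,len(q),np.percentile(q,[2,50,98],axis=0).round(4).tolist() if len(q) else "")
    for a in range(-1,7):
        k=q[(q[:,2]>=a*.01)&(q[:,2]<a*.01+.01)]
        if len(k)>2:print("   z",a*10,len(k),np.percentile(k,[3,50,97],axis=0)[:, :2].round(4).tolist())
    return s
E
python3 - <<'E'
from look import *
go([.65,.004,.1745],4.6)
plate("wrist",(.445,.51,-.032,.012))
E
```

```text
t 10.87 p [ 0.4977 -0.008   0.1744] tooly 4.52 tilt [0.0006 0.0002] F [-0.43 -0.53 -2.93] w 0.0197
  tool mm [-1.000e-01  1.528e+02  0.000e+00] shares [-6.0000e-04  1.2733e+00  1.0000e-04] ('drz', np.float64(-0.0007))
wrist 405 [[0.4542, -0.0287, 0.0118], [0.4618, -0.0115, 0.0167], [0.4754, 0.0032, 0.0478]]
   z -10 4 [[0.4753, -0.0189], [0.4754, -0.0172], [0.4754, -0.0154]]
   z 10 249 [[0.4577, -0.0289], [0.4649, -0.0116], [0.4753, 0.0015]]
   z 20 17 [[0.4552, -0.0265], [0.458, 0.001], [0.4592, 0.0039]]
   z 30 26 [[0.4529, -0.0266], [0.4571, 0.0015], [0.47, 0.0035]]
   z 40 107 [[0.4545, -0.0258], [0.457, -0.0121], [0.4661, 0.0004]]
```

Call:
step_arm:
  offset:
    - [0,0.02,0]
    - [0,0.04,0]
    - [0,0.06,0]
    - [0,0.08,0]
    - [0,0.1,0]
    - [0,0.1,0]
    - [0,0.1,0]
    - [0,0.1,0]
    - [0,0.1,0]
    - [0,0.1,0]
  dr:
    - [0,0,0]
    - [0,0,0]
    - [0,0,0]
    - [0,0,0]
    - [0,0,0]
    - [0,0,0]
    - [0,0,0]
    - [0,0,0]
    - [0,0,0]
    - [0,0,0]
  grip: [0,0,0,0,0,0,0,0,0,0]

```text
clock: 11.75
ee_pos: [0.5943, -0.0001, 0.1734]
tool_rot: [[-0.08, 0.997, -0.0], [0.997, 0.08, -0.0], [-0.0, -0.0, -1.0]]
contact_force: [-0.2, 0.0, -2.8]
gripper_width: 0.0195
```

Call:
step_arm:
  offset:
    - [0,0.1,0]
    - [0,0.1,0]
    - [0,0.1,0]
    - [0,0.1,0]
    - [0,0.1,0]
    - [0,0.1,0]
    - [0,0.08,0]
    - [0,0.06,0]
    - [0,0.04,0]
    - [0,0.02,0]
  dr:
    - [0,0,0]
    - [0,0,0]
    - [0,0,0]
    - [0,0,0]
    - [0,0,0]
    - [0,0,0]
    - [0,0,0]
    - [0,0,0]
    - [0,0,0]
    - [0,0,0]
  grip: [0,0,0,0,0,0,0,0,0,0]

```text
clock: 12.58
ee_pos: [0.6894, 0.0073, 0.1733]
tool_rot: [[-0.079, 0.997, -0.001], [0.997, 0.079, -0.0], [-0.0, -0.001, -1.0]]
contact_force: [0.5, -0.1, -4.3]
gripper_width: 0.0197
```

Run:
```python
from look import *
go([.7,.008,.1745],4.6)
for n in("wrist","scene","top"):plate(n,(.55,.75,-.06,.06))
```

```text
t 12.58 p [0.6894 0.0073 0.1733] tooly 4.54 tilt [-0.0006 -0.0003] F [ 0.46 -0.1  -4.25] w 0.0197
  tool mm [-0.2 10.6 -1.2] shares [-0.0013  0.0884 -0.0101] ('drz', np.float64(-0.0005))
wrist 681 [[0.5751, -0.0254, 0.0017], [0.5868, -0.0003, 0.0062], [0.6675, 0.0192, 0.046]]
   z -10 9 [[0.595, -0.0176], [0.6672, 0.0108], [0.6674, 0.0152]]
   z 0 342 [[0.5745, -0.0258], [0.5803, -0.0018], [0.5854, 0.0202]]
   z 10 180 [[0.6335, -0.0138], [0.6544, -0.0005], [0.6681, 0.0185]]
   z 20 20 [[0.6474, -0.0114], [0.6497, 0.0155], [0.651, 0.0188]]
   z 30 39 [[0.645, -0.0117], [0.6487, 0.0153], [0.6588, 0.0187]]
   z 40 90 [[0.645, -0.0107], [0.6486, -0.0005], [0.6503, 0.0148]]
scene 167 [[0.5762, -0.0362, -0.0022], [0.6475, 0.0055, 0.0167], [0.6689, 0.0216, 0.0478]]
   z -10 6 [[0.6189, -0.0447], [0.6274, -0.0277], [0.6617, 0.0063]]
   z 0 32 [[0.5759, -0.033], [0.5813, -0.0097], [0.6234, 0.0109]]
   z 10 87 [[0.6287, -0.0073], [0.65, 0.0069], [0.6686, 0.0199]]
   z 20 13 [[0.6466, -0.0005], [0.6534, 0.019], [0.6676, 0.0235]]
   z 30 9 [[0.6452, -0.0071], [0.6486, 0.0174], [0.6753, 0.0219]]
   z 40 20 [[0.6446, -0.0067], [0.6485, 0.0074], [0.6643, 0.0172]]
top 0
```

Call:
step_arm:
  offset:
    - [0,0,0.02]
    - [0,0,0.02]
    - [0,0,0.015]
    - [0,0,0.015]
    - [0,0,0.015]
    - [0,0,0.015]
    - [0,0,0.03]
    - [0,0,0.04]
    - [0,0,0.03]
    - [0,0,0.01]
  dr:
    - [0,0,0]
    - [0,0,0]
    - [0,0,0]
    - [0,0,0]
    - [0,0,0]
    - [0,0,0]
    - [0,0,0]
    - [0,0,0]
    - [0,0,0]
    - [0,0,0]
  grip: [0,0,0,0,0,0,0,0,0,0]

```text
clock: 13.57
ee_pos: [0.6885, 0.0072, 0.1478]
tool_rot: [[-0.079, 0.997, -0.001], [0.997, 0.079, 0.0], [0.0, -0.001, -1.0]]
contact_force: [-0.5, 0.3, -2.3]
gripper_width: 0.0195
```

Run:
```python
from look import *
go([.75,.012,.1463],4.6)
s=plate("wrist",(.6,.75,-.06,.06))
s=plate("scene",(.6,.75,-.06,.06))
```

```text
t 13.57 p [0.6885 0.0072 0.1478] tooly 4.53 tilt [-0.001  0.   ] F [-0.54  0.33 -2.32] w 0.0195
  tool mm [-0.1 61.7  1.5] shares [-0.0007  0.5138  0.0122] ('drz', np.float64(-0.0006))
wrist 417 [[0.6339, -0.0139, 0.0009], [0.6494, -0.0004, 0.0054], [0.6668, 0.0188, 0.036]]
   z -10 6 [[0.6282, -0.0124], [0.6498, 0.0186], [0.6583, 0.0189]]
   z 0 242 [[0.6338, -0.0139], [0.6527, -0.0055], [0.6669, 0.0187]]
   z 10 29 [[0.6445, -0.012], [0.6487, -0.0], [0.6561, 0.0188]]
   z 20 39 [[0.6448, -0.0129], [0.6474, 0.0166], [0.6499, 0.0188]]
   z 30 101 [[0.6442, -0.0101], [0.6476, 0.0004], [0.6494, 0.0145]]
scene 129 [[0.6249, -0.0302, -0.0027], [0.648, 0.008, 0.0076], [0.6661, 0.021, 0.0381]]
   z -10 10 [[0.6217, -0.0353], [0.6309, -0.021], [0.6545, -0.0007]]
   z 0 74 [[0.6263, -0.0168], [0.6501, 0.0081], [0.6657, 0.02]]
   z 10 20 [[0.6345, -0.0079], [0.6489, 0.0129], [0.6664, 0.022]]
   z 20 8 [[0.6473, -0.0099], [0.6483, 0.0036], [0.6506, 0.0222]]
   z 30 16 [[0.6438, -0.0057], [0.6467, 0.0091], [0.6501, 0.0189]]
```

Call:
step_arm:
  offset:
    - [0,0,0.014]
    - [0,0,0]
    - [0,0.03,0]
    - [0,0.04,0]
    - [0,0.05,0]
    - [0,0.06,0]
    - [0,0.08,0]
    - [0,0.1,0]
    - [0,0.1,0]
    - [0,0,0]
  dr:
    - [0,0,0]
    - [0,0,0]
    - [0,0,0]
    - [0,0,0]
    - [0,0,0]
    - [0,0,0]
    - [0,0,0]
    - [0,0,0]
    - [0,0,0]
    - [0,0,0]
  grip: [0,0,0,0,0,0,0,0,0,0]

```text
clock: 14.5
ee_pos: [0.7456, 0.012, 0.1463]
tool_rot: [[-0.08, 0.997, 0.0], [0.997, 0.08, -0.0], [-0.0, 0.0, -1.0]]
contact_force: [0.2, 0.2, -1.8]
gripper_width: 0.0197
```

Run:
```python
from look import *
go([.45,.05,.258],4.6)
s=plate("wrist",(.6,.8,-.06,.06))
s=plate("scene",(.6,.8,-.06,.06))
cv2.imwrite("pics/c4.png",cv2.resize(s["pixels"][140:290,150:350,::-1],(800,600)))
```

```text
t 14.5 p [0.7456 0.012  0.1463] tooly 4.57 tilt [ 0.0002 -0.0002] F [ 0.15  0.19 -1.76] w 0.0197
  tool mm [  61.4 -291.6 -111.8] shares [ 0.5117 -2.4298 -0.9315] ('drz', np.float64(-0.0003))
wrist 377 [[0.6266, -0.0173, -0.0019], [0.6494, 0.0038, 0.0058], [0.6667, 0.0194, 0.0356]]
   z -10 33 [[0.624, -0.0199], [0.6465, -0.0088], [0.6666, 0.0182]]
   z 0 180 [[0.6294, -0.0131], [0.6522, 0.0043], [0.6667, 0.0194]]
   z 10 33 [[0.6464, -0.0121], [0.6487, -0.0081], [0.6504, 0.019]]
   z 20 56 [[0.6449, -0.0134], [0.6482, 0.0151], [0.6501, 0.0191]]
   z 30 75 [[0.6447, -0.0091], [0.6486, 0.0063], [0.65, 0.0151]]
scene 150 [[0.6239, -0.029, -0.0024], [0.6481, 0.0035, 0.0065], [0.6666, 0.0207, 0.0386]]
   z -10 9 [[0.6216, -0.0322], [0.6264, -0.0187], [0.6452, 0.0037]]
   z 0 105 [[0.6278, -0.0197], [0.6501, 0.0031], [0.6664, 0.0201]]
   z 10 11 [[0.6446, -0.0101], [0.6474, 0.0116], [0.6626, 0.0207]]
   z 20 10 [[0.6417, -0.0115], [0.6465, 0.0043], [0.6505, 0.0203]]
   z 30 13 [[0.6439, -0.006], [0.6469, 0.0112], [0.6504, 0.0185]]
```

View pics/c4.png

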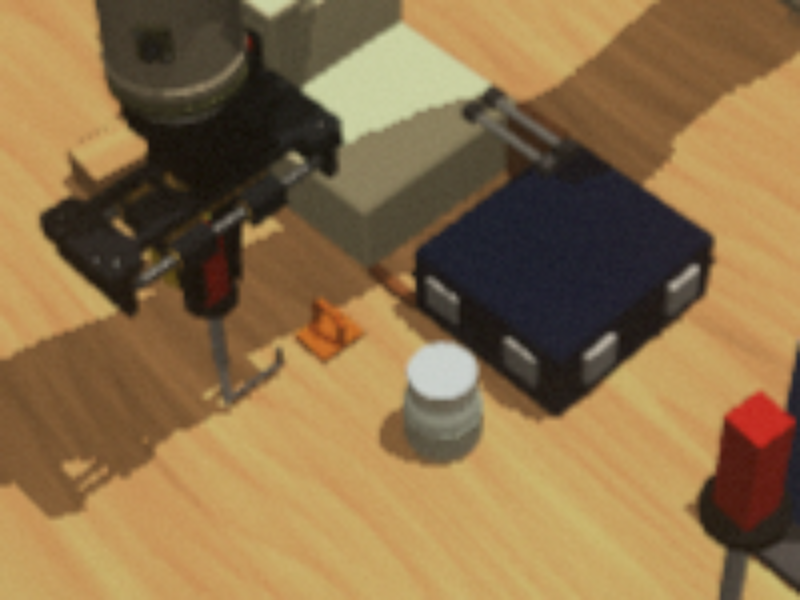

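The plate stands flat and free at (330,330), the hook is clear of it at (250,390), and the jar is undisturbed. Now return the hook.

Call:
step_arm:
  offset:
    - [0,0,-0.2]
    - [0,0,-0.25]
    - [0,0,-0.25]
    - [0,0,-0.24]
    - [0.085,-0.3,0]
    - [0.085,-0.3,0]
    - [0.085,-0.3,0]
    - [0.085,-0.3,0]
    - [0.085,-0.3,0]
    - [0.085,-0.3,0]
  dr:
    - [0,0,0]
    - [0,0,0]
    - [0,0,0]
    - [0,0,0]
    - [0,0,0]
    - [0,0,0]
    - [0,0,0]
    - [0,0,0]
    - [0,0,0]
    - [0,0,0]
  grip: [0,0,0,0,0,0,0,0,0,0]

```text
clock: 15.43
ee_pos: [0.5214, 0.0555, 0.2593]
tool_rot: [[-0.08, 0.997, -0.0], [0.997, 0.08, 0.001], [0.001, -0.0, -1.0]]
contact_force: [0.6, 1.0, 0.1]
gripper_width: 0.0199
```

Call:
step_arm:
  offset:
    - [0.01,-0.3,0]
    - [0,-0.3,0]
    - [0,0,0]
  dr:
    - [0,0,0]
    - [0,0,0]
    - [0,0,0]
  grip: [0,0,0]

```text
clock: 15.68
ee_pos: [0.4465, 0.0503, 0.26]
tool_rot: [[-0.08, 0.997, -0.001], [0.997, 0.08, 0.004], [0.005, -0.001, -1.0]]
contact_force: [1.5, -0.5, -1.7]
gripper_width: 0.0197
```

Run:
```python
from h import *
go([.362,.339,.258],10.98)
```

```text
t 15.68 p [0.4465 0.0503 0.26  ] tooly 4.59 tilt [-0.0014  0.0044] F [ 1.47 -0.55 -1.66] w 0.0197
  tool mm [294.6 -61.1   3.4] shares [ 2.4546 -0.5092  0.0282] ('drz', np.float64(-0.0558))
```

Call:
step_arm:
  offset:
    - [0.272,-0.057,0]
    - [0.272,-0.057,0]
    - [0.272,-0.057,0]
    - [0.272,-0.057,0]
    - [0.272,-0.057,0]
    - [0.272,-0.057,0]
    - [0.272,-0.057,0]
    - [0.272,-0.057,0]
    - [0.272,-0.057,0]
    - [0,0,0.1]
  dr:
    - [0,0,0]
    - [0,0,0]
    - [0,0,0]
    - [0,0,0]
    - [0,0,0]
    - [0,0,0]
    - [0,0,0]
    - [0,0,0]
    - [0,0,0]
    - [0,0,-0.0558]
  grip: [0,0,0,0,0,0,0,0,0,0]

```text
clock: 16.52
ee_pos: [0.3642, 0.3455, 0.2492]
tool_rot: [[-0.193, 0.981, 0.001], [0.981, 0.193, 0.004], [0.004, 0.002, -1.0]]
contact_force: [-0.4, -0.1, -2.5]
gripper_width: 0.02
```

Call:
step_arm:
  offset:
    - [0,0,0.2]
    - [0,0,0]
    - [0,0,0]
  dr:
    - [0,0,0]
    - [0,0,0]
    - [0,0,0]
  grip: [0,0,0]

```text
clock: 16.77
ee_pos: [0.3668, 0.338, 0.2234]
tool_rot: [[-0.188, 0.982, -0.001], [0.982, 0.188, -0.002], [-0.001, -0.002, -1.0]]
contact_force: [0.6, -0.6, -0.8]
gripper_width: 0.0201
```

Run:
```python
from h import *
go([.3625,.3391,.2175],10.98)
go([.4487,.3443,.2175],10.98)
```

```text
t 16.77 p [0.3668 0.338  0.2234] tooly 10.85 tilt [-0.0014 -0.0016] F [ 0.62 -0.56 -0.8 ] w 0.0201
  tool mm [ 1.9 -4.   5.9] shares [ 0.0159 -0.0337  0.0494] ('drz', np.float64(-0.0011))
t 16.77 p [0.3668 0.338  0.2234] tooly 10.85 tilt [-0.0014 -0.0016] F [ 0.62 -0.56 -0.8 ] w 0.0201
  tool mm [-9.2 81.6  5.8] shares [-0.0768  0.6799  0.0483] ('drz', np.float64(-0.0011))
```

Call:
step_arm:
  offset:
    - [0.012,0,0.04]
    - [-0.0145,0.113,0]
    - [-0.0145,0.113,0]
    - [-0.0145,0.113,0]
    - [-0.0145,0.113,0]
    - [-0.0145,0.113,0]
    - [-0.0145,0.11,0]
    - [0,0,0]
    - [0,0,0]
  dr:
    - [0,0,-0.0011]
    - [0,0,0]
    - [0,0,0]
    - [0,0,0]
    - [0,0,0]
    - [0,0,0]
    - [0,0,0]
    - [0,0,0]
    - [0,0,0]
  grip: [0,0,0,0,0,0,0,0,0]

```text
clock: 17.52
ee_pos: [0.4491, 0.3455, 0.2198]
tool_rot: [[-0.19, 0.982, 0.001], [0.982, 0.19, 0.001], [0.001, 0.001, -1.0]]
contact_force: [-1.1, -0.4, -1.1]
gripper_width: 0.0199
```

Run:
```python
from h import *
go([.4487,.3443,.208],10.98)
```

```text
t 17.52 p [0.4491 0.3455 0.2198] tooly 10.95 tilt [0.0007 0.0007] F [-1.08 -0.36 -1.1 ] w 0.0199
  tool mm [-1.1 -0.6 11.8] shares [-0.0091 -0.0053  0.0981] ('drz', np.float64(-0.0002))
```

Lower gently onto the seat.

Call:
step_arm:
  offset:
    - [-0.009,-0.005,0.03]
    - [0,0,0.03]
    - [0,0,0.02]
    - [0,0,0.01]
    - [0,0,0.008]
    - [0,0,0]
    - [0,0,0]
  dr:
    - [0,0,0]
    - [0,0,0]
    - [0,0,0]
    - [0,0,0]
    - [0,0,0]
    - [0,0,0]
    - [0,0,0]
  grip: [0,0,0,0,0,0,0]

```text
clock: 18.1
ee_pos: [0.4479, 0.3447, 0.2077]
tool_rot: [[-0.192, 0.981, -0.0], [0.981, 0.192, 0.0], [0.001, -0.0, -1.0]]
contact_force: [-1.7, -1.9, 4.5]
gripper_width: 0.0199
```

Run:
```python
from h import *
go([.4487,.3443,.2075],10.98)
```

```text
t 18.1 p [0.4479 0.3447 0.2077] tooly 11.06 tilt [-0.0001  0.0005] F [-1.74 -1.88  4.55] w 0.0199
  tool mm [-0.5  0.7  0.2] shares [-0.0043  0.0059  0.0018] ('drz', np.float64(0.0007))
```

Call:
step_arm:
  offset:
    - [0,0,0]
    - [0,0,0]
    - [0,0,0]
    - [0,0,0]
    - [0,0,0]
    - [0,0,0]
    - [0,0,0]
    - [0,0,0]
    - [0,0,0]
    - [0,0,0]
  dr:
    - [0,0,0]
    - [0,0,0]
    - [0,0,0]
    - [0,0,0]
    - [0,0,0]
    - [0,0,0]
    - [0,0,0]
    - [0,0,0]
    - [0,0,0]
    - [0,0,0]
  grip: [0.3,0.35,0.4,0.5,0.6,0.6,0.6,0.6,0.6,0.6]

```text
clock: 18.93
ee_pos: [0.4482, 0.3445, 0.2073]
tool_rot: [[-0.192, 0.981, 0.0], [0.981, 0.192, 0.0], [0.0, 0.0, -1.0]]
contact_force: [-0.1, -0.1, 0.5]
gripper_width: 0.0523
```

Call:
step_arm:
  offset:
    - [0,0,-0.05]
    - [0,0,-0.15]
    - [0,0,-0.25]
    - [0,0,-0.25]
    - [0,0,-0.25]
    - [0,0,-0.2]
    - [0,0,0]
    - [0,0,0]
  dr:
    - [0,0,0]
    - [0,0,0]
    - [0,0,0]
    - [0,0,0]
    - [0,0,0]
    - [0,0,0]
    - [0,0,0]
    - [0,0,0]
  grip: [0.6,0.6,0.6,0.6,0.6,0.6,0.6,0.6]

```text
clock: 19.6
ee_pos: [0.4486, 0.3448, 0.347]
tool_rot: [[-0.191, 0.981, 0.002], [0.981, 0.191, 0.002], [0.002, 0.002, -1.0]]
contact_force: [0.2, 0.4, -0.4]
gripper_width: 0.0522
```

Run:
```python
from look import *
go([.45,.344,.34],11)
a=plate("scene",(.6,.8,-.06,.06))
b=eyes.snapshot("wrist");P,ok=fcloud(b);H=hsv(b);h,S=H[...,0],H[...,1]
red=ok&((h<8)|(h>172))&(S>140)&(abs(P[...,0]-.45)<.03)&(abs(P[...,1]-.34)<.03)&(P[...,2]>.252);print("handle top",P[red].mean(0).round(4))
A=cv2.resize(a["pixels"][100:300,150:450,::-1],(600,400))
B=cv2.resize(b["pixels"][100:250,150:350,::-1],(267,200),interpolation=2)
A[:200,333:600]=B
cv2.imwrite("pics/c5.png",A)
s0=np.load("pics/scene0.npz");d=a["pixels"].astype(int)
for n,bx in(("jar",(.6,.68,.09,.17)),("tape",(.64,.73,-.15,-.09)),("offcut",(.62,.72,-.26,-.2))):
    for s in(s0,a):
        P,ok=cloud(s);x,y,z=[P[...,i] for i in range(3)];m=ok&(x>bx[0])&(x<bx[1])&(y>bx[2])&(y<bx[3])&(z>.02)&(z<.1);print(n,m.sum(),P[m].mean(0).round(4))
```

```text
t 19.6 p [0.4486 0.3448 0.347 ] tooly 11.04 tilt [0.0021 0.0022] F [ 0.17  0.36 -0.42] w 0.0522
  tool mm [-1.   1.2  7. ] shares [-0.0085  0.0097  0.0582] ('drz', np.float64(0.0003))
scene 144 [[0.6275, -0.0212, -0.001], [0.6483, 0.0044, 0.0063], [0.666, 0.0213, 0.0371]]
   z -10 6 [[0.6341, -0.0232], [0.6397, -0.0202], [0.6517, -0.0108]]
   z 0 101 [[0.6275, -0.0132], [0.6509, 0.0046], [0.6655, 0.0199]]
   z 10 9 [[0.6356, -0.0089], [0.6483, -0.0058], [0.6655, 0.0208]]
   z 20 11 [[0.6442, -0.0109], [0.6485, 0.0171], [0.6508, 0.0238]]
   z 30 17 [[0.6434, -0.0063], [0.6476, 0.0062], [0.6514, 0.0191]]
handle top [0.4481 0.3424 0.2552]
jar 449 [0.6459 0.136  0.0587]
jar 449 [0.6461 0.1361 0.059 ]
tape 299 [ 0.6874 -0.1147  0.0453]
tape 297 [ 0.6874 -0.1148  0.0452]
offcut 315 [ 0.6744 -0.2301  0.0354]
offcut 315 [ 0.6748 -0.2303  0.0353]
```

View pics/c5.png

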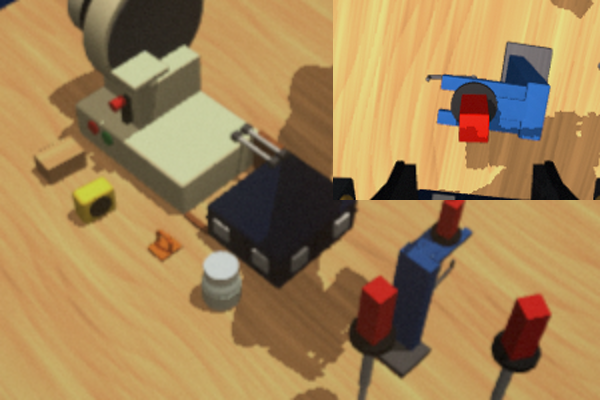

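The plate stands flat at (165,245), clear of the gap. The hook hangs in its rack (inset, handle at (474,120)), and the bystanders are unchanged. I'm handing in.

```bash
python3 -c "
from station import manip;print(manip.job_done())"
```

```text
the job is handed in; nothing more can be done
None
```

The eye plate is out of the gap and standing flat on the bench, and the hook is back in its rack. I handed the job in at about 19.7 s of the 72 s allowed.

**What I did**
- I took the smallest hook (the one in the rack) and found its length by touching the bench. The shaft reaches about 120 mm below the collar, and the touch peaked at about 9 N.
- I ran the toe through the eye and lifted the plate about 10 mm, carried it over the lip, set it down and drew the hook out.
- I hung the hook back at the pose I took it from, seating it with about 4.5 N.

**Last checks**
- **Plate:** it is upright at about (0.648, 0.004). The base top is about 6 mm high and the bow top about 37 mm, as they should be. Its rear edge is about 45 mm beyond the gap mouth.
- **Hook:** the handle top measures (0.448, 0.342, 0.255), against (0.449, 0.343, 0.256) before, so it is hanging as I found it.
- **Bystanders:** the jar, the tape and the offcut measure within 0.4 mm of where they began.
- **Robot:** the gripper is open and about 90 mm above the handle, touching nothing.

**Disagreements and limits**
- The scene and top cameras differ by about 4 mm in y. I averaged them and confirmed the alignment with the wrist camera before entering the eye.
- Forces were read only at the end of each move, so I did not see any brief peaks in between.

I looked at 8 pictures.

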